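# Dock the filter cartridges by size

## Task

Dock the four filter cartridges (the white capsules with black end caps) in the four round aluminium cups on the bench: each upright and fully down in the cup of its own size, the smallest cartridge in the smallest cup and so on up to the largest in the largest. Do not tip a cartridge over, and leave the two small sample bottles standing among them where they are.

Things in the scene. Friction and masses are not known exactly. Their poses are not given: they have to be found in the camera images.
- cartridge_a: The smallest filter cartridge: a loose upright round capsule, white with black end caps, 24 mm in diameter; its straight body is 62 mm high, with a thin black hose nipple (9 mm wide, 10 mm high) upright on top. About 50 g, though it varies. Origin: centre of its underside; z up along its axis. Grip it across the upper body.
- cartridge_b: The second smallest filter cartridge: a loose upright round capsule, white with black end caps, 37 mm in diameter; its straight body is 70 mm high, with a thin black hose nipple (9 mm wide, 10 mm high) upright on top. About 80 g, though it varies. Origin: centre of its underside; z up along its axis. Grip it across the upper body.
- cartridge_c: The second largest filter cartridge: a loose upright round capsule, white with black end caps, 50 mm in diameter; its straight body is 78 mm high, with a thin black hose nipple (9 mm wide, 10 mm high) upright on top. About 110 g, though it varies. Origin: centre of its underside; z up along its axis. Grip it across the upper body.
- cartridge_d: The largest filter cartridge: a loose upright round capsule, white with black end caps, 63 mm in diameter; its straight body is 86 mm high, with a thin black hose nipple (9 mm wide, 10 mm high) upright on top. About 140 g, though it varies. Origin: centre of its underside; z up along its axis. Grip it across the upper body.
- cup_a: The smallest docking cup: a low open round aluminium cup fixed to the bench, empty. Bore 36 mm, wall 4 mm, floor 5 mm thick, rim 18 mm above the bench; the mouth flaring in its top 6 mm to 44 mm inside and 52 mm outside. Takes the 24 mm cartridge with 6 mm to spare all round, no larger one. Origin: centre of its underside, on the bench; z up.
- cup_b: The second smallest docking cup: a low open round aluminium cup fixed to the bench, empty. Bore 49 mm, wall 4 mm, floor 5 mm thick, rim 18 mm above the bench; the mouth flaring in its top 6 mm to 57 mm inside and 65 mm outside. Takes the 37 mm cartridge with 6 mm to spare all round, no larger one. Origin: centre of its underside, on the bench; z up.
- cup_c: The second largest docking cup: a low open round aluminium cup fixed to the bench, empty. Bore 62 mm, wall 4 mm, floor 5 mm thick, rim 18 mm above the bench; the mouth flaring in its top 6 mm to 70 mm inside and 78 mm outside. Takes the 50 mm cartridge with 6 mm to spare all round, no larger one. Origin: centre of its underside, on the bench; z up.
- cup_d: The largest docking cup: a low open round aluminium cup fixed to the bench, empty. Bore 75 mm, wall 4 mm, floor 5 mm thick, rim 18 mm above the bench; the mouth flaring in its top 6 mm to 83 mm inside and 91 mm outside. Takes the 63 mm cartridge with 6 mm to spare all round, no larger one. Origin: centre of its underside, on the bench; z up.
- bottle_a: One of two alike loose white sample bottles with rounded shoulder, narrow neck and white cap (no black caps), 42 mm in diameter, 95 mm high, standing among the cartridges and cups; to be left alone. Origin: centre of its underside; z up.
- bottle_b: One of two alike loose white sample bottles with rounded shoulder, narrow neck and white cap (no black caps), 42 mm in diameter, 95 mm high, standing among the cartridges and cups; to be left alone. Origin: centre of its underside; z up.
There are look-alikes about, which are no part of the job. What is shaped like the cartridge_d but yellow is not meant.

How it is judged (in metres and radians):
At the end, for the whole second after the job is handed in: Each of the four cartridges stands in the cup of its own size, within 10 mm of the cup's centre, its underside on the cup's floor (2 to 9 mm above the cup's underside), upright within 0.12 rad, released and at rest (horizontal distance between cartridge_a and cup_a below 0.01 m and z of cartridge_a in the frame of cup_a between 0.002 and 0.009 m and angle between each of cartridge_a, cartridge_b, cartridge_c, cartridge_d's own z axis and vertical below 0.12 rad and linear speed of each of cartridge_a, cartridge_b, cartridge_c, cartridge_d below 0.02 m/s and angular speed of each of cartridge_a, cartridge_b, cartridge_c, cartridge_d below 0.2 rad/s and horizontal distance between cartridge_b and cup_b below 0.01 m and z of cartridge_b in the frame of cup_b between 0.002 and 0.009 m and horizontal distance between cartridge_c and cup_c below 0.01 m and z of cartridge_c in the frame of cup_c between 0.002 and 0.009 m and horizontal distance between cartridge_d and cup_d below 0.01 m and z of cartridge_d in the frame of cup_d between 0.002 and 0.009 m); the robot touches nothing.
It fails at once if a cartridge is tipped over (more than about 40 degrees) (angle between any of cartridge_a, cartridge_b, cartridge_c, cartridge_d's own z axis and vertical above 0.7 rad).
It fails at once if a sample bottle is shifted by more than 30 mm or tipped (distance of any of bottle_a, bottle_b from where it was at the start of the episode above 0.03 m or angle between any of bottle_a, bottle_b's own z axis and vertical above 0.4 rad).
It also fails if it takes over 99 s, if anything falls off the work surface, if the arm or the gripper's body presses on something with over 40 N, if the wrist force passes 120 N, or if a joint passes its speed limit or range.

## Robot

A 7-joint arm with a two-finger parallel gripper is mounted at the origin on the work surface. World frame = base frame: x ahead of the robot, y to its left, z up, the work surface at z = 0. Lengths are in m, angles in degrees, forces in N, time in s.
With the tool pointing down it reaches from about 0.4 to 0.925 m from the base axis. Payload 5.6 kg.
Tool frame: the origin (TCP) lies midway between the tips of the shut fingers; the grasp point (between the pads) lies 19 mm behind it; y points along the fingers, x is the direction in which the jaws open and shut, and the axes are right-handed (so a half turn about y gives the same grasp; the last joint's range is limited). The gripper opens to 85 mm and grips with 20 to 120 N. Pads are 22 mm wide; open, the fingers measure 114 mm over their backs; the gripper's body (76 mm by 85 mm) begins 54 mm behind the grasp point. The pads swing forward as they close: fully open they stand 13 mm farther back than shut.
Start: joints at [67.781, 26.786, -0.665, 91.828, 0.344, 61.387, -3.226], TCP at [0.22, -0.612, 0.231] pointing down, gripper open.
Joint ranges: [-144.91, 144.91], [-17.63, 115.5], [-89.93, 88.59], [15.96, 139.68], [-74.01, 254.01], [8.47, 105.57], [-167.45, 167.45]. Speed limits (degrees/s): [147.25, 147.25, 180, 180, 180, 180, 180].

## Interface

Orientations are given as a 3x3 rotation matrix whose columns are the frame's x, y, z axes.
In Python, from workcell import sense, read_camera, workorder, boxes_of, silhouettes, tip_of gives the robot as it stands.
- The arm moves only by the shell command python3 -m jog 'ROWS' [FORCE]. ROWS is JSON, a list that holds one entry, the list of rows, each a list of 5 numbers: the gripper's target within -1 to 1 (fully open at 1, half-way at 0, shut at -1), then the shift along the tool's x, y, z in units of 30 mm (1.0 is 30 mm), then the turn about the tool's y in units of 6 degrees (1.0 is 6 degrees). In form: [[[hand, x, y, z, roll], ...]]. A call has 1 to 12 rows; each row shifts and turns the pose as measured when the row begins, along the tool's axes as they then stand; what a row does not reach is not made up. A row lasts 1/10 s, in which the tool goes at most 50 mm and 8.59 degrees, less where a joint would pass 70% of its speed; a pose out of reach is approached as far as the arm can. A call is refused whole if a number of a shift passes 1 or a number of a turn 1, either way. A call with a gripper value outside its range is refused whole. The fingers move at their own pace and stop on an object; FORCE is the grip in N (left out, the last holds). Time passes only in rows, so rows that do not move let the fingers close. It gives the time, the measured TCP pose, the force and the opening at its end, in the units of the state.
- sense(): the state, without advancing time (a new reading comes with each control period).
- read_camera(name): name is "scene" or "top" or "wrist"; returns a dict with "image" (480x640x3 uint8, red, green, blue), "depth" (480x640 float32, m along the optical axis (not along the pixel's ray), 0 where there is no reading), "fx", "fy", "cx", "cy" (pixels), "dist_coeffs" ([k1, k2, p1, p2, k3] as OpenCV has them; the pictures are not rectified), "R" (3x3) and "t" (3): a world point X has camera coordinates R X + t. Camera axes: x right, y down, z forward; pixel columns grow to the right and rows downward; lengths in m; the calibration is good to about 2 mm. A picture is of the moment at which its call begins.
- workorder.close_job(): hands the job in, once; it reports no verdict.
Trained networks look in a picture, given as the dict that the camera call returned (one of the last four; its "shot" number tells which), for a name from the list of things; names that differ only in an ending like _2 or _b are one class to them, and where a whole thing is asked for, a point or a joint stands for the part that bears it (a point fixed in the world has none). Each returns a list of dicts, best first, with "confidence" (0 to 1); they miss things now and then, are a little off and sometimes report something else, mostly with a low value. They report only what shows in the picture. A call takes as long as a camera call. They do not tell look-alikes from the thing itself.
- boxes_of(picture, label): "rect" ([centre column, centre row, width, height] in pixels, round what is visible of it).
- silhouettes(picture, label): "mask" (480x640 bool, what is visible of it) and "rect" ([centre column, centre row, width, height] in pixels, round what is visible of it).
- tip_of(picture, label): "uv" ([column, row] in pixels: a listed point, or the origin of a listed thing).
The state is a dict: "time": time; "q": joint angles; "qvel": joint speeds; "effort": joint torques, N m; "position": TCP position; "tcp_rot": TCP orientation; "force": force on the tool from outside, world axes, zero at the start; "wrist_torque": the same for the moment, N m; "grip_width": opening from 0.0 (shut) to 1.0 (fully open).
Only numpy, scipy, OpenCV 4.12 (cv2) and the standard library are available. Lean on these libraries where they do the work, as an engineer would, in place of code of your own. Each camera call takes 0.05 s, during which the arm holds its last target.

## Working session

There is one attempt and no reset: what is moved stays moved. The work goes in short steps, Python scripts to look and compute and a shell command to move; the robot and the scene stay as the last step left them, time stands still between calls to the robot, and variables do not carry over. Pictures are saved under pics/ and viewed, and the job is handed in when it is done.

```bash
ls; mkdir -p pics
python3 - <<'E'
from workcell import *
import cv2
s=sense();print({k:s[k] for k in('time','position','tcp_rot','force','grip_width')})
for n in('scene','top','wrist'):
    p=read_camera(n);cv2.imwrite(f'pics/{n}0.png',p['image'][:,:,::-1])
    print(n,p['fx'],p['t'],p['R'],p['dist_coeffs'],p['shot'])
E
```

```text
pics
{'time': 0.0, 'position': array([ 0.21944876, -0.61124811,  0.23031314]), 'tcp_rot': array([[ 3.37914232e-01, -7.19699003e-04,  9.41176633e-01],
       [-9.41175233e-01,  1.62831655e-03,  3.37914974e-01],
       [-1.77573055e-03, -9.99998415e-01, -1.27131542e-04]]), 'force': array([ 0.46498729, -0.20286908, -0.93066143]), 'grip_width': 1.0009878735523101}
scene 563.33630028251 [-0.3092605  -0.18853463  1.31865768] [[ 0.64474784  0.76437174 -0.0060061 ]
 [ 0.44665671 -0.38310821 -0.80853317]
 [-0.62032089  0.51861735 -0.58841996]] [-0.05380692  0.          0.          0.          0.        ] 1
top 436.12013061110133 [-0.02225376  0.50828468  0.85419081] [[ 0.02277626 -0.99948052  0.02280216]
 [-0.99767035 -0.02419023 -0.06378646]
 [ 0.06430491 -0.02129622 -0.99770304]] [-0.04939907  0.          0.          0.          0.        ] 2
wrist 380.2592029847783 [-0.64973993 -0.0358316   0.38030922] [[ 0.33828144 -0.94104434 -0.0011049 ]
 [-0.90473729 -0.32555252  0.27471074]
 [-0.25887469 -0.0919299  -0.96152628]] [0.02416677 0.         0.         0.         0.        ] 3
```

View images.

View pics/top0.png

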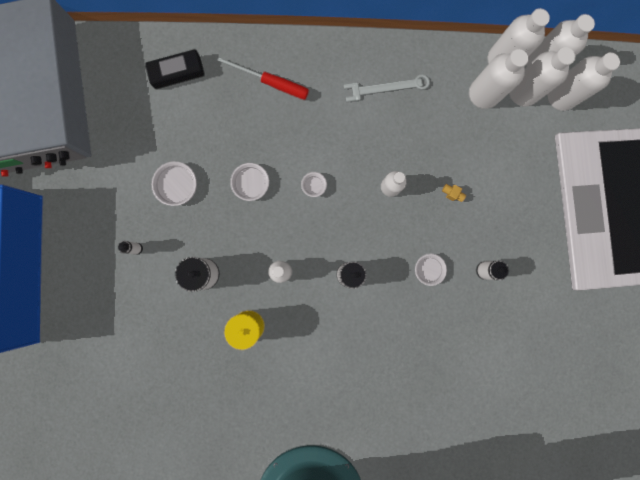

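View pics/scene0.png

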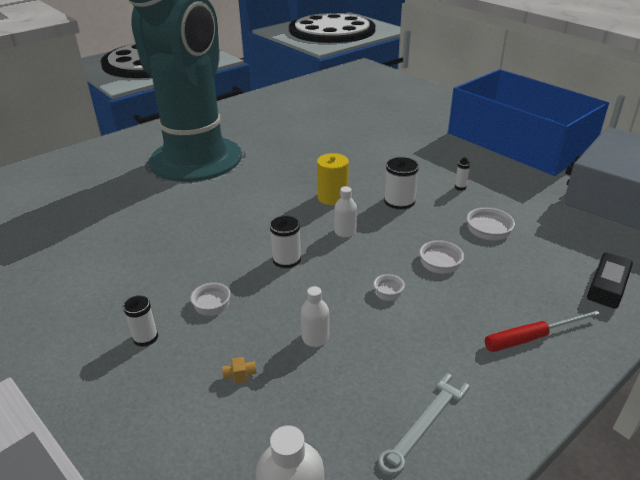

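View pics/wrist0.png

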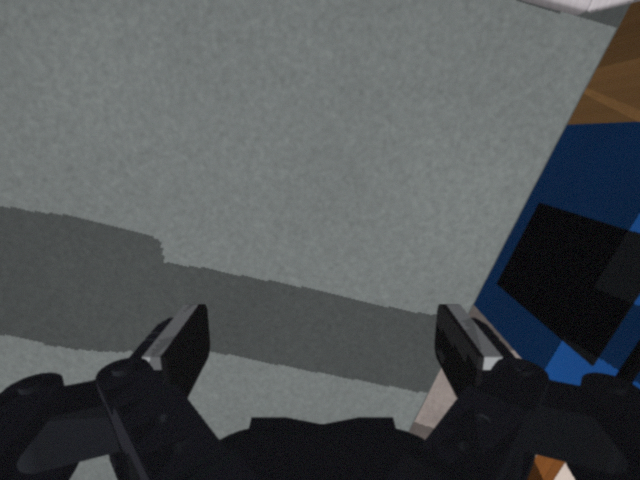

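```bash
cat > h.py <<'E'
from workcell import *
import numpy as np, cv2
def world(p,mask):
    v,u=np.nonzero(mask&(p['depth']>0)); d=p['depth'][v,u]
    K=np.array([[p['fx'],0,p['cx']],[0,p['fy'],p['cy']],[0,0,1]])
    n=cv2.undistortPoints(np.c_[u,v].astype(float).reshape(-1,1,2),K,np.array(p['dist_coeffs'])).reshape(-1,2)
    X=np.c_[n*d[:,None],d]
    return (X-np.array(p['t']))@np.array(p['R']),u,v
def uv(p,X):
    K=np.array([[p['fx'],0,p['cx']],[0,p['fy'],p['cy']],[0,0,1]])
    return cv2.projectPoints(np.array(X,float).reshape(-1,1,3),cv2.Rodrigues(np.array(p['R']))[0],np.array(p['t']),K,np.array(p['dist_coeffs']))[0].reshape(-1,2)
def pixworld(p,u,v,z):
    K=np.array([[p['fx'],0,p['cx']],[0,p['fy'],p['cy']],[0,0,1]])
    n=cv2.undistortPoints(np.array([[[u,v]]],float),K,np.array(p['dist_coeffs'])).ravel()
    R=np.array(p['R']);c=-R.T@np.array(p['t']);r=R.T@np.r_[n,1]
    return c+r*(z-c[2])/r[2]
E
python3 - <<'E'
from h import *
p=read_camera('top')
for c,lab,lo in [('cart','cartridge_a',.05),('cup','cup_a',.012),('bottle','bottle_a',.03)]:
    for s in silhouettes(p,lab):
        X,u,v=world(p,s['mask']); zt=np.percentile(X[:,2],98)
        if c=='bottle': T=X[X[:,2]>.02]
        elif c=='cup': T=X[(X[:,2]>.012)&(X[:,2]<.024)]
        else: T=X[(X[:,2]>zt-.016)&(X[:,2]<zt+.01)]
        if len(T)<5: print(lab,s['rect'],'few');continue
        (x,y),r=cv2.minEnclosingCircle((T[:,:2]*1000).astype(np.float32))
        print(lab,round(s['confidence'],2),np.round(s['rect']),'c',round(x,1),round(y,1),'r',round(r,1),'zmax',round(zt,3),len(T), np.round(pixworld(p,*s['rect'][:2],.018),3))
E
```

```text
cartridge_a 0.92 [199. 276.  40.  38.] c 440.3 224.3 r 31.8 zmax 0.096 964 [0.436 0.23  0.018]
cartridge_a 0.91 [242. 332.  37.  32.] c 339.4 130.9 r 32.0 zmax 0.097 962 [0.329 0.14  0.018]
cartridge_a 0.7 [131. 248.  19.  11.] c 487.9 361.4 r 11.6 zmax 0.074 112 [0.488 0.367 0.018]
cartridge_a 0.55 [494. 270.  34.  20.] c 461.4 -347.1 r 19.9 zmax 0.081 304 [ 0.46  -0.362  0.018]
cup_a 0.85 [177. 183.  40.  50.] c 620.9 288.2 r 45.3 zmax 0.021 489 [0.62  0.282 0.018]
cup_a 0.8 [432. 269.  32.  32.] c 459.5 -230.6 r 32.0 zmax 0.021 323 [ 0.461 -0.234  0.018]
cup_a 0.69 [312. 185.  28.  23.] c 625.4 8.1 r 25.2 zmax 0.021 251 [0.624 0.011 0.018]
cup_a 0.68 [249. 186.  40.  37.] c 627.4 135.7 r 38.3 zmax 0.021 374 [0.618 0.136 0.018]
bottle_a 0.76 [393. 184.  22.  22.] c 626.9 -149.3 r 20.9 zmax 0.098 452 [ 0.631 -0.153  0.018]
bottle_a 0.74 [280. 274.  24.  22.] c 449.0 68.8 r 20.9 zmax 0.098 392 [0.444 0.069 0.018]
```

```bash
cat >> h.py <<'E'
def fit(T):
    x,y=T[:,0]*1000,T[:,1]*1000
    from scipy.spatial import ConvexHull
    h=T[ConvexHull(T[:,:2]).vertices]*1000
    A=np.c_[2*h[:,:2],np.ones(len(h))]; s=np.linalg.lstsq(A,(h[:,:2]**2).sum(1),rcond=None)[0]
    (a,b),r=cv2.minEnclosingCircle((T[:,:2]*1000).astype(np.float32))
    return np.round([s[0],s[1],np.sqrt(s[2]+s[0]**2+s[1]**2),a,b,r],1)
E
cat > m.py <<'E'
from h import *
import sys
p=read_camera('top'); X,u,v=world(p,p['depth']>0)
N={'a':(.488,.361,.055,.068),'b':(.461,-.347,.062,.075),'c':(.445,-.06,.07,.083),'d':(.44,.224,.078,.091)}
for k,(x,y,lo,hi) in N.items():
    m=(np.hypot(X[:,0]-x,X[:,1]-y)<.055)&(X[:,2]>lo)&(X[:,2]<hi); T=X[m]
    if len(T)>10: print(k,fit(T),len(T),np.median(T[:,2]))
C={'a':(.6254,.008,.026),'b':(.4595,-.2306,.033),'c':(.6274,.136,.039),'d':(.621,.288,.046)}
for k,(x,y,r) in C.items():
    m=(np.hypot(X[:,0]-x,X[:,1]-y)<r+.008)&(X[:,2]>.013)&(X[:,2]<.03); T=X[m]
    if len(T)>10:print('cup',k,fit(T),len(T))
E
python3 m.py
```

```text
a [487.8 362.4  11.9 488.  362.1  12.2] 110 0.0635225444427571
b [ 460.9 -347.6   18.6  460.8 -347.4   19.5] 283 0.07161402035518179
c [445.7 -67.7  24.9 445.8 -67.8  25.3] 541 0.0799406497672726
d [440.4 224.8  31.8 440.5 225.1  32.2] 945 0.08791155973418256
cup a [625.3   8.2  24.8 625.1   8.4  25.4] 243
cup b [ 459.1 -230.9   31.7  458.9 -231.    32.3] 328
cup c [627.7 135.7  37.7 627.5 135.5  38.5] 388
cup d [620.8 288.2  44.6 620.8 288.8  45.4] 477
```

```bash
cat > go.py <<'E'
# prints shift in tool units needed to reach target (x,y,z mm) and roll units to align x with -y
from workcell import *; import numpy as np,sys
s=sense(); R=np.array(s['tcp_rot']); P=np.array(s['position'])
print('pos',np.round(P*1000,1),'Rx',np.round(R[:,0],3),'Rydown',np.round(R[:,1],4),'F',np.round(s['force'],1),'grip',round(s['grip_width'],3),'t',round(s['time'],2),'q',np.round(s['q'],0))
ang=np.degrees(np.arctan2(R[1,0],R[0,0])); print('roll units',(ang+90)/6)
if len(sys.argv)>3: print('units',np.round(R.T@(np.array(list(map(float,sys.argv[1:4])))/1000-P)/.03,3))
E
python3 -m jog '[[[1,0,0,0,0.82],[1,0,0,0,0.82],[1,0,0,0,0.82],[1,0,0,0,0.82],[1,0,0,0,0]]]' ; python3 go.py 461 -347.5 150
```

```text
time: 0.9
position: [0.2195, -0.6116, 0.231]
tcp_rot: [[-0.012, -0.0, 1.0], [-1.0, 0.0, -0.012], [-0.0, -1.0, -0.0]]
force: [-0.7, -0.3, 0.2]
grip_width: 1.003
pos [ 219.5 -611.6  231. ] Rx [-0.012 -1.    -0.   ] Rydown [-0.e+00  4.e-04 -1.e+00] F [-0.7 -0.3  0.2] grip 1.003 t 0.9 q [ 65.  27.   4.  92.  -2.  61. -22.]
roll units -0.11326865111245137
units [-8.898  2.705  7.946]
```

```bash
python3 -m jog '[[[1,-0.98,0.2,0.88,0],[1,-0.98,0.2,0.88,0],[1,-0.98,0.2,0.88,0],[1,-0.98,0.2,0.88,0],[1,-0.98,0.2,0.88,0],[1,-0.98,0.2,0.88,0],[1,-0.98,0.2,0.88,0],[1,-0.98,0.2,0.88,0],[1,-0.98,0.2,0.88,0],[1,0,0,0,0]]]' ; python3 go.py 461 -347.5 120
```

```text
time: 1.9
position: [0.4661, -0.3407, 0.1752]
tcp_rot: [[0.007, 0.002, 1.0], [-1.0, -0.004, 0.007], [0.004, -1.0, 0.002]]
force: [0.4, 0.2, -0.7]
grip_width: 1.002
pos [ 466.1 -340.7  175.2] Rx [ 0.007 -1.     0.004] Rydown [ 0.0018 -0.0042 -1.    ] F [ 0.4  0.2 -0.7] grip 1.002 t 1.9 q [ 35.  24.  -3. 105.   2.  51. -58.]
roll units 0.0643574952843764
units [ 0.218  1.841 -0.175]
```

```bash
python3 -m jog '[[[1,0.22,0.8,-0.18,0],[1,0,0.8,0,0],[1,0,0,0,0]]]' >/dev/null; python3 go.py 461 -347.5 35
```

```text
pos [ 462.6 -347.1  127.2] Rx [ 0.017 -1.     0.006] Rydown [ 0.0043 -0.0059 -1.    ] F [-0.2  0.1  1.3] grip 0.998 t 2.2 q [ 36.  27.  -3. 107.   2.  46. -57.]
roll units 0.1643789814107753
units [-0.005  3.075 -0.068]
```

Run:
```python
from h import *
p=read_camera('wrist');cv2.imwrite('pics/w1.png',p['image'][:,:,::-1]);print(uv(p,[[.461,-.3475,.07]]), -np.array(p['R']).T@p['t'])
```

```text
[[321.3510396 267.5016026]] [ 0.53237341 -0.34523274  0.2719307 ]
```

View pics/w1.png

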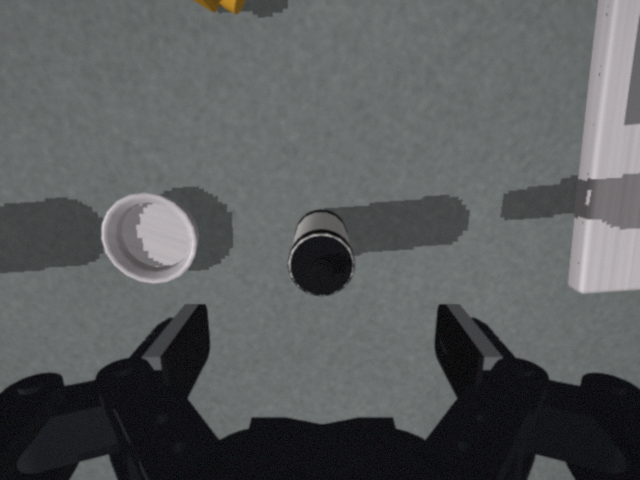

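```bash
python3 -m jog '[[[1,0,0.8,-0.04,0],[1,0,0.8,-0.03,0],[1,0,0.8,0,0],[1,0,0.5,0,0],[1,0,0,0,0]]]' >/dev/null; python3 go.py 461 -347.5 35
```

```text
pos [ 465.4 -354.7   46.9] Rx [ 0.017 -1.     0.016] Rydown [ 0.0161 -0.0156 -0.9997] F [-0.7 -0.5 -0.5] grip 1.001 t 2.75 q [ 36.  34.  -3. 109.   3.  36. -58.]
roll units 0.1639473122918247
units [-0.249  0.39  -0.148]
```

```bash
python3 -m jog '[[[1,-0.25,0.1,-0.15,0],[1,0,0.2,0,0],[1,0,0,0,0]]]' >/dev/null; python3 go.py 461 -347.5 35
```

```text
pos [ 462.1 -348.2   40.2] Rx [ 0.017 -1.     0.019] Rydown [ 0.02   -0.0182 -0.9996] F [-0.3 -1.  -0.7] grip 1.002 t 3.05 q [ 36.  34.  -3. 110.   3.  34. -58.]
roll units 0.16339982285961696
units [-0.029  0.173 -0.04 ]
```

```bash
python3 -m jog '[[[-1,-0.03,0.15,-0.04,0],[-1,0,0,0,0],[-1,0,0,0,0],[-1,0,0,0,0],[-1,0,0,0,0],[-1,0,0,0,0],[-1,0,0,0,0],[-1,0,0,0,0],[-1,0,0,0,0],[-1,0,0,0,0]]]' 30 >/dev/null; python3 go.py 461 -347.5 35
```

```text
pos [ 462.  -347.8   37.1] Rx [ 0.018 -1.     0.02 ] Rydown [ 0.0223 -0.0195 -0.9996] F [ 0.4  0.2 -1. ] grip 0.415 t 4.05 q [ 36.  35.  -3. 110.   3.  34. -58.]
roll units 0.16787899141003257
units [-0.01   0.069 -0.036]
```

```bash
python3 -m jog '[[[-1,0,-0.4,0,0],[-1,0,-0.6,0,0],[-1,0,-0.6,0,0],[-1,0,0,0,0]]]' >/dev/null; python3 go.py 459 -231 82;  python3 -m jog '[[[-1,-0.5,0,0,0],[-1,-0.8,0,0,0],[-1,-0.8,0,0,0],[-1,-0.8,0,0,0],[-1,-0.6,0,0,0],[-1,0,0,0,0]]]' >/dev/null; python3 go.py 459 -231 60
```

```text
pos [ 460.5 -346.7   87.7] Rx [ 0.018 -1.     0.019] Rydown [ 0.0212 -0.0191 -0.9996] F [ 0.7 -1.1 -0.2] grip 0.413 t 4.45 q [ 36.  30.  -3. 109.   3.  39. -58.]
roll units 0.16799002408665112
units [-3.861  0.114  0.016]
pos [ 455.5 -232.3   82.6] Rx [ 0.018 -1.     0.016] Rydown [ 0.0167 -0.0156 -0.9997] F [-0.1 -0.1 -1.1] grip 0.411 t 5.05 q [ 26.  26.  -4. 118.   3.  35. -69.]
roll units 0.17429634213082323
units [-0.054  0.755  0.104]
```

```bash
python3 -m jog '[[[-1,-0.05,0.2,0.14,0],[-1,0,0.3,0,0],[-1,0,0.3,0,0],[-1,0,0,0,0]]]' >/dev/null; python3 go.py 460 -231 42
python3 - <<'E'
from h import *
p=read_camera('wrist');cv2.imwrite('pics/w2.png',p['image'][:,:,::-1]);print(uv(p,[[.459,-.231,.018]]))
p=read_camera('scene');cv2.imwrite('pics/s2.png',cv2.resize(p['image'][200:400,80:380,::-1],None,fx=2.5,fy=2.5))
E
```

```text
pos [ 459.7 -232.    55.4] Rx [ 0.017 -1.     0.016] Rydown [ 0.0152 -0.0159 -0.9998] F [-0.8 -0.1 -1.3] grip 0.409 t 5.45 q [ 25.  29.  -3. 118.   4.  32. -70.]
roll units 0.16484839919836247
units [-0.04   0.448  0.003]
[[318.07587071 279.54369889]]
```

View pics/w2.png

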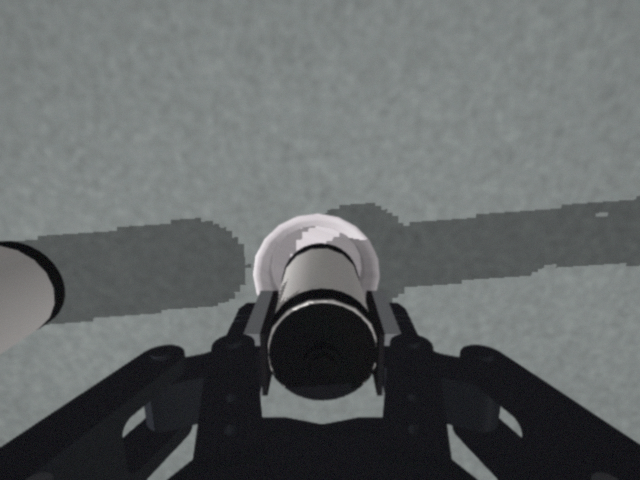

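View pics/s2.png

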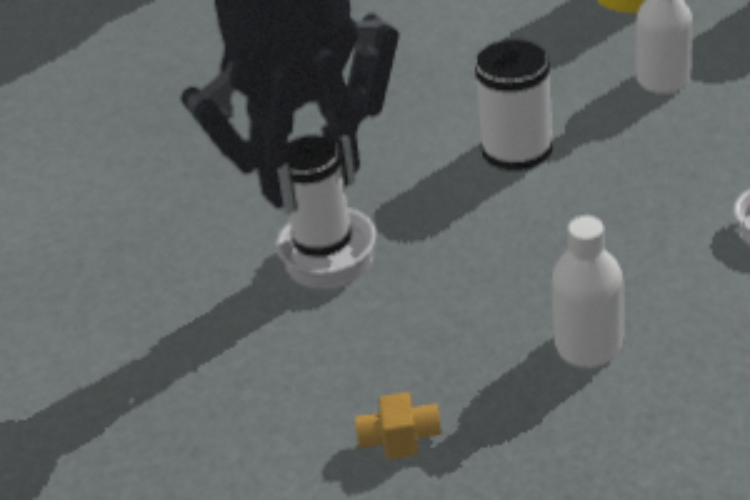

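```bash
python3 -m jog '[[[-1,-0.04,0.15,0,0],[-1,0,0.15,0,0],[-1,0,0.1,0,0],[-1,0,0,0,0]]]' >/dev/null; python3 go.py 460 -231 42
```

```text
pos [ 460.7 -232.3   43.8] Rx [ 0.015 -1.     0.018] Rydown [ 0.0176 -0.0173 -0.9997] F [-0.6  0.1 -0.7] grip 0.41 t 5.95 q [ 25.  30.  -3. 118.   4.  31. -70.]
roll units 0.14745740517733452
units [-0.045  0.06  -0.022]
```

```bash
python3 -m jog '[[[-1,-0.03,0.08,0,0],[-1,0,0.03,0,0],[-1,0,0,0,0]]]' >/dev/null; python3 go.py 460 -231 42;  python3 -m jog '[[[0.2,0,0,0,0],[0.2,0,0,0,0],[0.2,0,0,0,0],[0.6,0,0,0,0],[0.6,0,0,0,0],[1,0,0,0,0],[1,0,-0.4,0,0],[1,0,-0.8,0,0],[1,0,-0.8,0,0],[1,0,-0.8,0,0],[1,0,-0.3,0,0],[1,0,0,0,0]]]' >/dev/null; python3 go.py 445.7 -67.7 140
python3 - <<'E'
from h import *
p=read_camera('wrist');cv2.imwrite('pics/w3.png',p['image'][:,:,::-1])
E
```

```text
pos [ 461.3 -232.    42.4] Rx [ 0.015 -1.     0.019] Rydown [ 0.0188 -0.0183 -0.9997] F [ 0.3  0.7 -1.3] grip 0.409 t 6.25 q [ 25.  30.  -3. 118.   4.  30. -70.]
roll units 0.14450659916120637
units [-0.033  0.013 -0.044]
pos [ 459.8 -230.   141.4] Rx [ 0.015 -1.     0.019] Rydown [ 0.0201 -0.0187 -0.9996] F [ 0.7 -0.6  0.5] grip 1.001 t 7.45 q [ 26.  20.  -4. 116.   3.  42. -69.]
roll units 0.14786360119843067
units [-5.417 -0.063 -0.385]
```

View pics/w3.png

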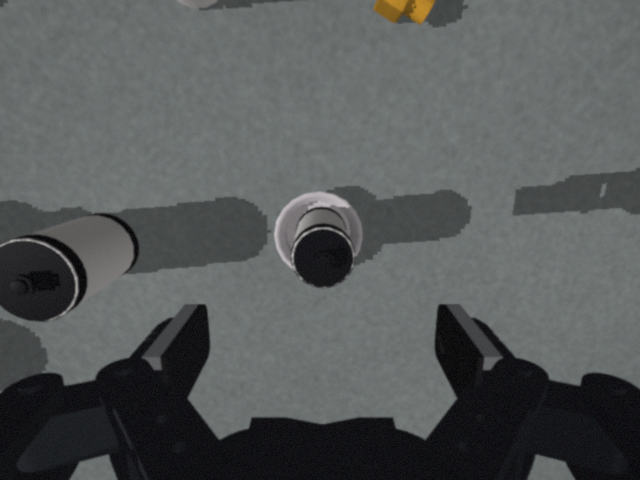

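```bash
python3 -m jog '[[[1,-0.5,0,-0.08,0],[1,-0.9,0,-0.08,0],[1,-0.9,0,-0.08,0],[1,-0.9,0,-0.07,0],[1,-0.9,0,-0.07,0],[1,-0.8,0,0,0],[1,-0.4,0,0,0],[1,0,0,0,0]]]' >/dev/null; python3 go.py 446 -67.7 110
```

```text
pos [435.8 -57.5 128.5] Rx [ 0.019 -1.     0.013] Rydown [ 6.000e-04 -1.310e-02 -9.999e-01] F [-0.3 -0.1 -0. ] grip 0.995 t 8.3 q [ 10.  16.  -8. 125.   5.  39. -91.]
roll units 0.1772757029881665
units [0.337 0.623 0.334]
```

```bash
python3 -m jog '[[[1,0.34,0,0.34,0],[1,0,0.3,0,0],[1,0,0.4,0,0],[1,0,0,0,0]]]' >/dev/null; python3 go.py 446 -67.7 45
```

```text
pos [445.9 -70.7 104.5] Rx [ 0.016 -1.     0.014] Rydown [-0.0023 -0.0137 -0.9999] F [-0.7 -0.2  0.2] grip 0.999 t 8.7 q [ 11.  19.  -7. 124.   5.  37. -90.]
roll units 0.1503225031423033
units [-0.127  1.983  0.008]
```

```bash
python3 -m jog '[[[1,-0.13,0.4,0.01,0],[1,0,0.5,0,0],[1,0,0.5,0,0],[1,0,0.3,0,0],[1,0,0,0,0]]]' >/dev/null; python3 go.py 446 -67.7 45
```

```text
pos [445.8 -69.2  49.3] Rx [ 0.011 -1.     0.014] Rydown [-0.0034 -0.0138 -0.9999] F [-0.7  0.5 -0.5] grip 1.003 t 9.2 q [  9.  26.  -6. 126.   7.  29. -92.]
roll units 0.10250274808877435
units [-0.052  0.141  0.009]
```

```bash
python3 -m jog '[[[-1,-0.05,0.14,0.01,0],[-1,0,0,0,0],[-1,0,0,0,0],[-1,0,0,0,0],[-1,0,0,0,0],[-1,0,0,0,0],[-1,0,0,0,0],[-1,0,0,0,0]]]' 30 >/dev/null; python3 go.py 446 -67.7 45;python3 -m jog '[[[-1,0,-0.3,0,0],[-1,0,-0.6,0,0],[-1,0,-0.8,0,0],[-1,0,-0.8,0,0],[-1,0,-0.8,0,0],[-1,0,-0.6,0,0],[-1,0,0,0,0]]]' >/dev/null; python3 go.py 627.6 135.6 160
```

```text
pos [447.3 -67.7  46.4] Rx [ 0.01  -1.     0.014] Rydown [-2.000e-04 -1.400e-02 -9.999e-01] F [ 0.2 -0.1 -1.4] grip 0.558 t 10.0 q [  9.  26.  -6. 126.   7.  29. -92.]
roll units 0.09782547751383674
units [-0.     0.046 -0.043]
pos [446.6 -65.7 170.4] Rx [ 0.011 -1.     0.014] Rydown [-0.001  -0.0138 -0.9999] F [ 1.  -0.7 -1.5] grip 0.56 t 10.7 q [ 11.  13.  -8. 122.   4.  46. -89.]
roll units 0.10192316344886383
units [-6.65   0.247  6.106]
```

```bash
python3 -m jog '[[[-1,-0.4,0,0.4,0],[-1,-0.8,0,0.75,0],[-1,-0.9,0,0.8,0],[-1,-0.9,0,0.8,0],[-1,-0.9,0,0.8,0],[-1,-0.9,0,0.8,0],[-1,-0.8,0,0.7,0],[-1,-0.6,0,0.6,0],[-1,-0.2,0,0.3,0],[-1,0,0,0,0]]]' >/dev/null; python3 go.py 628.5 135.6 120
```

```text
pos [623.7 132.3 157.6] Rx [ 0.006 -1.     0.016] Rydown [-0.0133 -0.0166 -0.9998] F [-0.2 -1.  -1.2] grip 0.564 t 11.7 q [  -8.   31.  -10.   96.    7.   55. -111.]
roll units 0.05568120922532197
units [-0.13   1.248  0.178]
```

```bash
python3 -m jog '[[[-1,-0.13,0.4,0.18,0],[-1,0,0.6,0,0],[-1,0,0.6,0,0],[-1,0,0.6,0,0],[-1,0,0.4,0,0],[-1,0,0,0,0]]]' >/dev/null; python3 go.py 629 135.6 65
```

```text
pos [624.1 126.5  72.4] Rx [-0.002 -1.     0.022] Rydown [-0.0192 -0.0218 -0.9996] F [-0.1 -0.  -0.9] grip 0.56 t 12.3 q [  -8.   37.   -9.   98.    9.   47. -112.]
roll units -0.01586160240020244
units [-0.308  0.237  0.167]
```

```bash
python3 -m jog '[[[-1,-0.31,0.0,0.18,0],[-1,0,0,0,0]]]' >/dev/null; python3 go.py 629.8 136 52;  python3 - <<'E'
from h import *
p=read_camera('wrist');cv2.imwrite('pics/w4.png',p['image'][:,:,::-1])
p=read_camera('scene');cv2.imwrite('pics/s4.png',cv2.resize(p['image'][150:350,300:600,::-1],None,fx=2.5,fy=2.5))
E
```

```text
pos [630.1 135.7  72.6] Rx [-0.003 -1.     0.022] Rydown [-0.0189 -0.0217 -0.9996] F [ 0.6  1.1 -1.2] grip 0.56 t 12.5 q [  -9.   38.   -9.   97.    9.   47. -113.]
roll units -0.03037351596789506
units [-0.026  0.685  0.003]
```

View pics/w4.png

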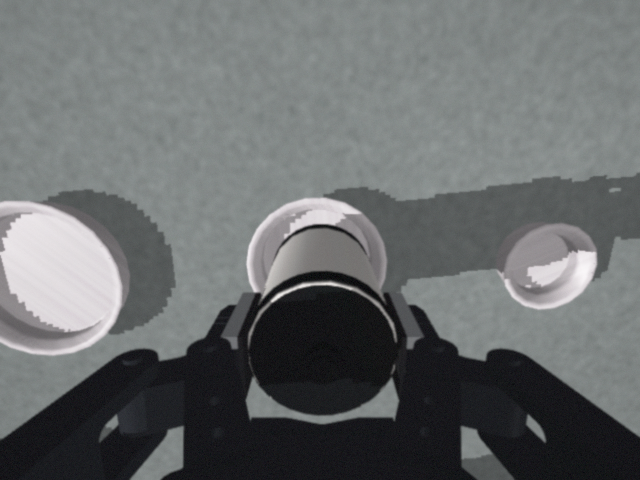

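View pics/s4.png

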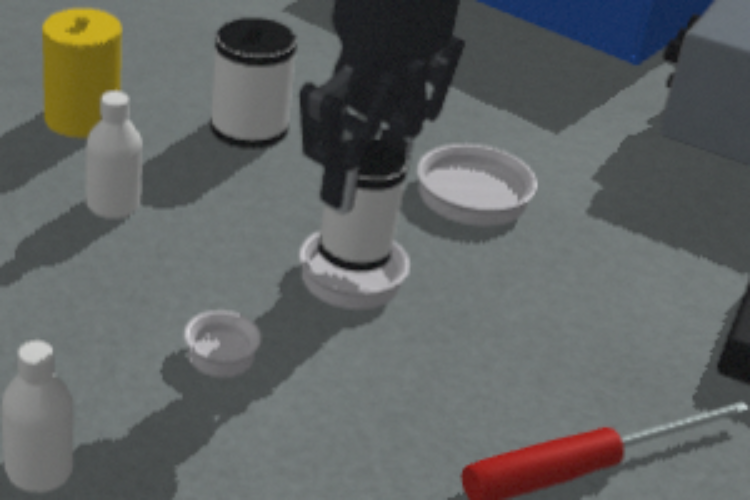

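Centred over cup_c; cup rim (317,255) sits evenly either side of the body. Lowering in small steps.

```bash
python3 -m jog '[[[-1,-0.03,0.2,0.02,0],[-1,-0.03,0.2,0,0],[-1,-0.03,0.2,0,0],[-1,0,0,0,0]]]' >/dev/null; python3 go.py 629.8 136 51.4
```

```text
pos [631.  136.7  54.7] Rx [-0.004 -1.     0.023] Rydown [-0.0165 -0.0228 -0.9996] F [ 0.   0.7 -1.5] grip 0.559 t 13.0 q [  -9.   39.   -9.   97.    9.   45. -113.]
roll units -0.03872554119098245
units [ 0.021  0.11  -0.038]
```

```bash
python3 -m jog '[[[-1,0.02,0.08,-0.03,0],[-1,0,0.03,0,0],[-1,0,0,0,0]]]' >/dev/null; python3 go.py 629.8 136 51.4;  python3 -m jog '[[[0.4,0,0,0,0],[0.4,0,0,0,0],[0.4,0,0,0,0],[0.7,0,0,0,0],[1,0,0,0,0],[1,0,0,0,0],[1,0,-0.4,0,0],[1,0,-0.8,0,0],[1,0,-0.8,0,0],[1,0,-0.8,0,0],[1,0,-0.5,0,0],[1,0,0,0,0]]]' >/dev/null; python3 go.py 440.5 225 150
python3 - <<'E'
from h import *
p=read_camera('wrist');cv2.imwrite('pics/w5.png',p['image'][:,:,::-1])
E
```

```text
pos [629.8 135.9  50.8] Rx [-0.004 -1.     0.023] Rydown [-0.017  -0.0229 -0.9996] F [ 0.4  0.2 -1.2] grip 0.56 t 13.3 q [  -9.   40.   -9.   97.    9.   45. -113.]
roll units -0.03845372588364171
units [-0.003 -0.02  -0.   ]
pos [632.5 138.7 157.9] Rx [-0.004 -1.     0.022] Rydown [-0.0139 -0.022  -0.9997] F [-0.3  0.2 -0.6] grip 1.002 t 14.5 q [  -9.   32.  -10.   94.    8.   55. -112.]
roll units -0.03794806321808153
units [-2.858  0.29  -6.409]
```

View pics/w5.png

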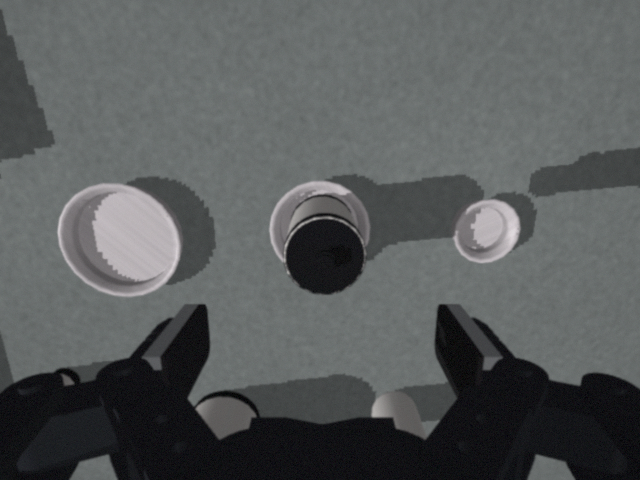

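```bash
python3 -m jog '[[[1,-0.2,0,-0.4,0],[1,-0.4,0,-0.8,0],[1,-0.4,0,-0.8,0],[1,-0.4,0,-0.8,0],[1,-0.4,0,-0.8,0],[1,-0.4,0,-0.8,0],[1,-0.3,0,-0.8,0],[1,-0.2,0,-0.6,0],[1,-0.1,0,-0.3,0],[1,0,0,0,0]]]' >/dev/null; python3 go.py 440.5 225 120
```

```text
pos [426.3 224.6 145.9] Rx [ 0.    -0.999  0.032] Rydown [-0.0396 -0.0319 -0.9987] F [-0.7  0.   0.1] grip 1.001 t 15.55 q [ -20.   20.  -14.  116.    7.   47. -128.]
roll units 0.0033217282527857606
units [-0.042  0.843  0.508]
```

```bash
python3 -m jog '[[[1,-0.04,0.2,0.5,0],[1,0,0.3,0,0],[1,0,0.3,0,0],[1,0,0,0,0]]]' >/dev/null; python3 go.py 440.5 225 52;python3 - <<'E'
from h import *
p=read_camera('wrist');cv2.imwrite('pics/w6.png',p['image'][:,:,::-1])
E
```

```text
pos [443.6 223.2 117.9] Rx [-0.003 -0.999  0.033] Rydown [-0.0399 -0.0328 -0.9987] F [ 0.4 -0.  -1.5] grip 1.002 t 15.95 q [ -20.   24.  -13.  115.    8.   45. -128.]
roll units -0.03323006970284107
units [-0.132  2.196 -0.016]
```

View pics/w6.png

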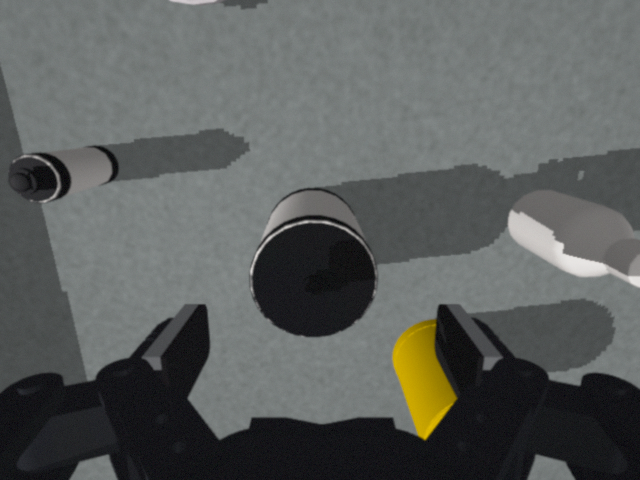

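```bash
python3 -m jog '[[[1,-0.13,0.2,0,0],[1,0,0.4,0,0],[1,0,0.4,0,0],[1,0,0,0,0]]]' >/dev/null; python3 go.py 440.5 225 52
```

```text
pos [442.6 226.3  85.6] Rx [-0.004 -0.999  0.033] Rydown [-0.0394 -0.0324 -0.9987] F [-0.7 -0.5 -0.4] grip 0.999 t 16.4 q [ -21.   27.  -13.  116.    9.   41. -130.]
roll units -0.038383811296173555
units [ 0.009  1.124 -0.027]
```

```bash
python3 -m jog '[[[1,0,0.3,-0.02,0],[1,0,0.4,0,0],[1,0,0.35,0,0],[1,0,0,0,0]]]' >/dev/null; python3 go.py 440.5 225 52
```

```text
pos [440.3 225.2  51.1] Rx [-0.004 -0.999  0.033] Rydown [-0.0399 -0.0327 -0.9987] F [0.7 0.4 0. ] grip 1.001 t 16.8 q [ -22.   30.  -12.  117.   10.   37. -131.]
roll units -0.03538390448019868
units [ 0.006 -0.029  0.006]
```

```bash
python3 -m jog '[[[-1,0,0,0,0],[-1,0,0,0,0],[-1,0,0,0,0],[-1,0,0,0,0],[-1,0,0,0,0],[-1,0,0,0,0],[-1,0,0,0,0]]]' 30 >/dev/null; python3 go.py 440.5 225 52;python3 -m jog '[[[-1,0,-0.3,0,0],[-1,0,-0.5,0,0],[-1,0,-0.6,0,0],[-1,0,-0.5,0,0],[-1,0,0,0,0]]]' >/dev/null; python3 go.py 621 288.4 110
```

```text
pos [440.8 225.5  51.8] Rx [-0.004 -0.999  0.032] Rydown [-0.0387 -0.032  -0.9987] F [-0.3  1.1 -1.8] grip 0.718 t 17.5 q [ -22.   30.  -12.  117.   10.   37. -131.]
roll units -0.036547276952032824
units [ 0.017 -0.006 -0.01 ]
pos [442.8 227.4 112.2] Rx [-0.004 -0.999  0.032] Rydown [-0.0395 -0.0323 -0.9987] F [ 0.5  0.5 -1.8] grip 0.715 t 18.0 q [ -20.   24.  -13.  116.    8.   44. -129.]
roll units -0.03344344525323114
units [-2.056 -0.228  5.929]
```

```bash
python3 -m jog '[[[-1,-0.15,-0.05,0.4,0],[-1,-0.25,-0.05,0.7,0],[-1,-0.3,-0.05,0.8,0],[-1,-0.3,0,0.8,0],[-1,-0.3,0,0.8,0],[-1,-0.3,0,0.8,0],[-1,-0.25,0,0.7,0],[-1,-0.1,0,0.4,0],[-1,0,0,0,0]]]' >/dev/null; python3 go.py 621 288.4 80
```

```text
pos [607.7 285.  103.2] Rx [-0.003 -0.999  0.037] Rydown [-0.0449 -0.0364 -0.9983] F [-0.6 -0.4 -2.2] grip 0.716 t 18.9 q [ -21.   39.  -11.   90.    9.   55. -125.]
roll units -0.028654449731559357
units [-0.142  0.748  0.479]
```

```bash
python3 -m jog '[[[-1,-0.18,0.2,0.48,0],[-1,0,0.3,0,0],[-1,0,0.2,0,0],[-1,0,0,0,0]]]' >/dev/null; python3 go.py 621.3 289.8 75
```

```text
pos [616.9 288.3  77.9] Rx [-0.002 -0.999  0.039] Rydown [-0.0512 -0.0391 -0.9979] F [ 0.5 -0.9 -1.8] grip 0.718 t 19.3 q [ -21.   42.  -11.   89.    9.   54. -125.]
roll units -0.019924826889675746
units [-0.054  0.086  0.151]
```

```bash
python3 -m jog '[[[-1,-0.05,0,0.15,0],[-1,0,0,0,0]]]' >/dev/null; python3 go.py 621.3 289.8 57;  python3 - <<'E'
from h import *
p=read_camera('wrist');cv2.imwrite('pics/w7.png',p['image'][:,:,::-1])
p=read_camera('scene');cv2.imwrite('pics/s7.png',cv2.resize(p['image'][100:300,330:630,::-1],None,fx=2.5,fy=2.5))
E
```

```text
pos [620.5 289.5  77.6] Rx [-0.002 -0.999  0.04 ] Rydown [-0.0523 -0.0397 -0.9978] F [-0.2  0.3 -0.9] grip 0.718 t 19.5 q [ -21.   42.  -11.   88.    9.   54. -125.]
roll units -0.015600422069863859
units [-0.036  0.683  0.064]
```

View pics/w7.png

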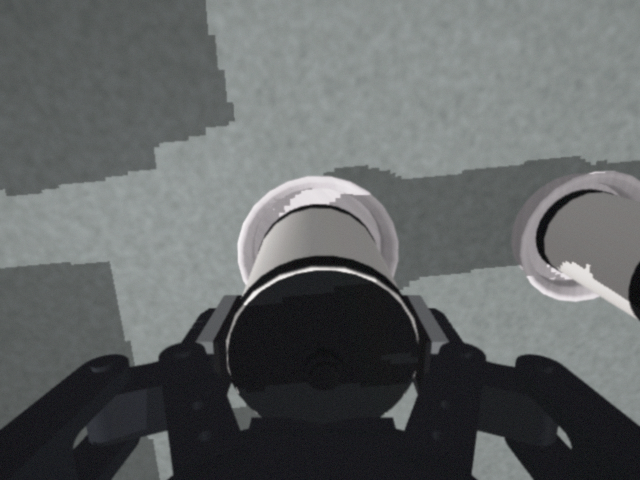

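View pics/s7.png

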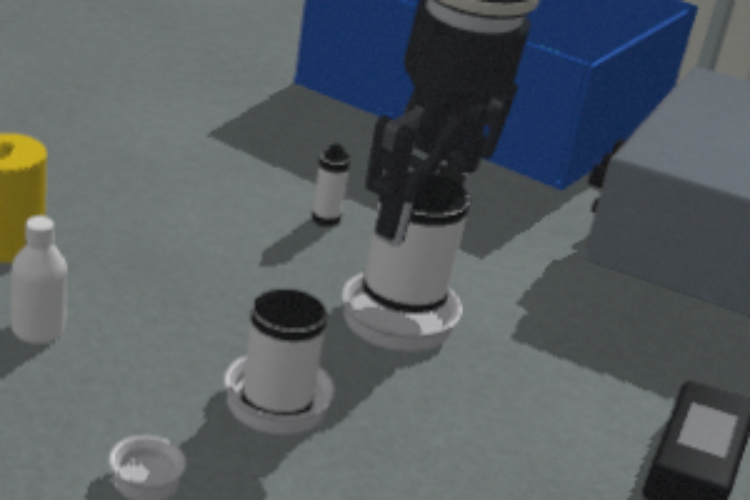

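```bash
python3 -m jog '[[[-1,-0.04,0.2,0.06,0],[-1,-0.02,0.2,0,0],[-1,-0.02,0.15,0,0],[-1,0,0,0,0]]]' >/dev/null; python3 go.py 621.3 289.8 57
```

```text
pos [621.3 291.7  60.3] Rx [-0.002 -0.999  0.039] Rydown [-0.0516 -0.0392 -0.9979] F [-1.  -0.2 -1.7] grip 0.718 t 20.0 q [ -21.   43.  -10.   89.   10.   53. -125.]
roll units -0.014513594734452795
units [0.058 0.113 0.005]
```

```bash
python3 -m jog '[[[-1,0.06,0.05,0,0],[-1,0,0.05,0,0],[-1,0,0,0,0]]]' >/dev/null; python3 go.py 621.3 289.8 57
```

```text
pos [621.  289.5  56.8] Rx [-0.001 -0.999  0.04 ] Rydown [-0.052  -0.0394 -0.9979] F [ 0.2  0.5 -1.9] grip 0.718 t 20.3 q [ -21.   44.  -10.   89.   10.   52. -125.]
roll units -0.013694988337974223
units [-0.009 -0.006  0.009]
```

```bash
python3 -m jog '[[[0.6,0,0,0,0],[0.6,0,0,0,0],[1,0,0,0,0],[1,0,0,0,0],[1,0,0,0,0],[1,0,0,0,0],[1,0.02,-0.3,0,0],[1,0.02,-0.6,0,0],[1,0.02,-0.8,0,0],[1,0,-0.8,0,0],[1,0,-0.5,0,0],[1,0,0,0,0]]]' >/dev/null; python3 go.py 488 362.2 120
python3 - <<'E'
from h import *
p=read_camera('wrist');cv2.imwrite('pics/w8.png',p['image'][:,:,::-1])
E
```

```text
pos [626.9 291.8 154. ] Rx [-0.002 -0.999  0.038] Rydown [-0.0492 -0.038  -0.9981] F [-0.3 -0.1 -0.2] grip 0.996 t 21.5 q [ -21.   38.  -11.   85.    8.   61. -124.]
roll units -0.014861903822539565
units [-2.381  1.269 -4.576]
```

View pics/w8.png

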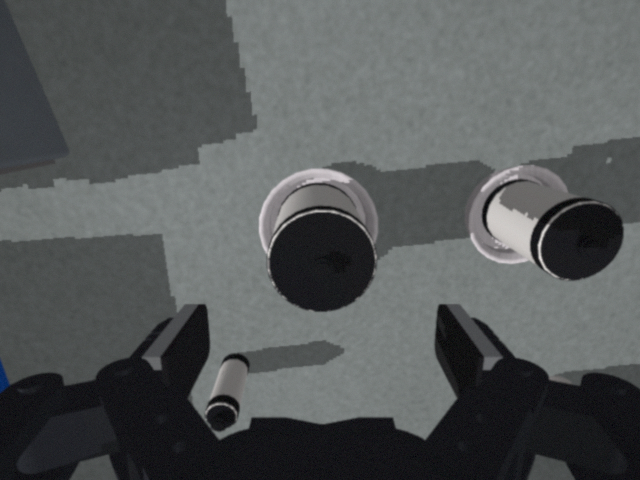

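```bash
python3 -m jog '[[[1,-0.2,0,-0.4,0],[1,-0.4,0,-0.8,0],[1,-0.4,0,-0.8,0],[1,-0.4,0.1,-0.8,0],[1,-0.4,0.2,-0.8,0],[1,-0.3,0.2,-0.5,0],[1,-0.1,0.2,-0.2,0],[1,0,0,0,0]]]' >/dev/null; python3 go.py 488 362.2 100
```

```text
pos [480.1 357.4 125.1] Rx [ 0.002 -0.999  0.048] Rydown [-0.067  -0.048  -0.9966] F [-0.2  0.1  0. ] grip 1.0 t 22.35 q [ -30.   32.  -13.  100.    8.   54. -137.]
roll units 0.016338807019974883
units [-0.198  0.81   0.32 ]
```

```bash
python3 -m jog '[[[1,-0.18,0.2,0.3,0],[1,0,0.3,0.02,0],[1,0,0.3,0.02,0],[1,0,0,0,0]]]' >/dev/null; python3 go.py 487 361.3 28
python3 - <<'E'
from h import *
p=read_camera('wrist');cv2.imwrite('pics/w9.png',p['image'][:,:,::-1])
E
```

```text
pos [492.1 359.5  96.8] Rx [-0.003 -0.999  0.05 ] Rydown [-0.0667 -0.0496 -0.9965] F [-0.4  0.1  0.1] grip 0.998 t 22.75 q [ -30.   35.  -13.   99.    9.   52. -137.]
roll units -0.024706575681004022
units [-0.173  2.295 -0.016]
```

View pics/w9.png

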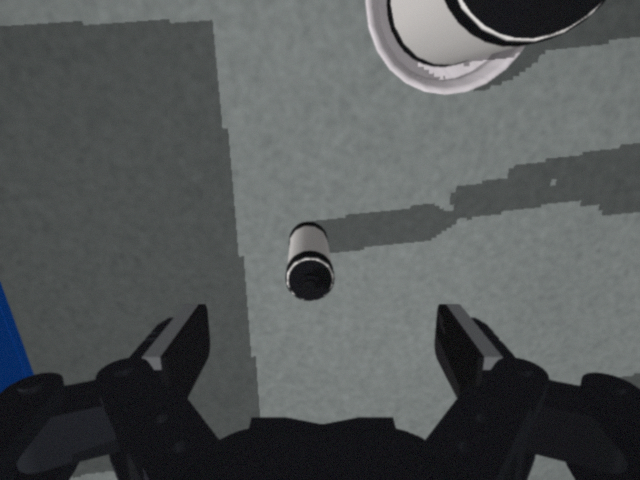

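```bash
python3 -m jog '[[[1,-0.17,0.2,0,0],[1,0,0.4,0,0],[1,0,0.4,0,0],[1,0,0.4,0,0],[1,0,0.4,0,0],[1,0,0,0,0]]]' >/dev/null; python3 go.py 487 361.3 28
```

```text
pos [488.7 361.7  38.4] Rx [-0.004 -0.999  0.05 ] Rydown [-0.0664 -0.0494 -0.9966] F [ 0.5 -0.  -0.4] grip 1.0 t 23.4 q [ -31.   40.  -12.  100.   10.   46. -138.]
roll units -0.03420925388067294
units [-0.003  0.35  -0.032]
```

```bash
python3 -m jog '[[[0,0,0.2,-0.02,0],[-0.2,0,0.13,0,0],[-0.3,0,0,0,0],[-1,0,0,0,0],[-1,0,0,0,0],[-1,0,0,0,0],[-1,0,0,0,0],[-1,0,0,0,0],[-1,0,0,0,0],[-1,0,0,0,0]]]' 25 >/dev/null; python3 go.py 487 361.3 28;  python3 -m jog '[[[-1,0,-0.3,0,0],[-1,0,-0.5,0,0],[-1,0,-0.7,0,0],[-1,0,-0.8,0,0],[-1,0,-0.8,0,0],[-1,0,-0.8,0,0],[-1,0,-0.6,0,0],[-1,0,0,0,0]]]' >/dev/null; python3 go.py 625.2 8.3 170;python3 - <<'E'
from h import *
p=read_camera('wrist');cv2.imwrite('pics/w10.png',p['image'][:,:,::-1])
E
```

```text
pos [488.3 362.   29.1] Rx [-0.004 -0.999  0.048] Rydown [-0.0642 -0.0477 -0.9968] F [-1.3 -0.  -0.6] grip 0.255 t 24.4 q [ -31.   41.  -12.  100.   10.   45. -138.]
roll units -0.034621991947588526
units [ 0.022  0.039 -0.04 ]
pos [498.2 369.8 177. ] Rx [-0.003 -0.999  0.045] Rydown [-0.0601 -0.0444 -0.9972] F [0.2 1.2 0.1] grip 0.255 t 25.2 q [ -30.   30.  -14.   95.    7.   60. -136.]
roll units -0.03240353052747954
units [12.014  0.514  4.312]
```

View pics/w10.png

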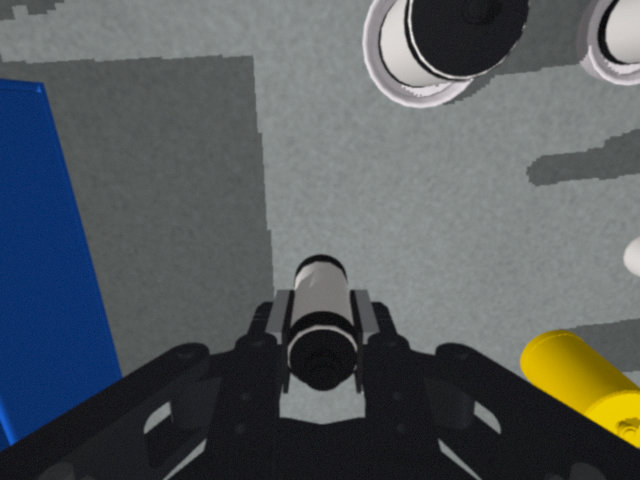

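```bash
python3 -m jog '[[[-1,0.4,0,0.1,0],[-1,0.8,0,0.25,0],[-1,0.95,0,0.33,0],[-1,0.95,0,0.33,0],[-1,0.95,0,0.33,0],[-1,0.95,0,0.33,0],[-1,0.95,0,0.33,0],[-1,0.95,0,0.33,0],[-1,0.95,0,0.33,0],[-1,0.8,0,0.3,0],[-1,0.6,0,0.2,0],[-1,0,0,0,0]]]' >/dev/null; python3 go.py 625.2 8.3 160
```

```text
pos [585.   64.7 168.5] Rx [-0.006 -0.998  0.06 ] Rydown [-0.0882 -0.0595 -0.9943] F [ 0.5 -0.9 -0.5] grip 0.258 t 26.45 q [  -4.   28.   -9.   99.    7.   59. -107.]
roll units -0.061522352195306475
units [1.85  0.276 1.382]
```

```bash
python3 -m jog '[[[-1,0.3,0,0.25,0],[-1,0.5,0,0.4,0],[-1,0.6,0,0.45,0],[-1,0.4,0,0.25,0],[-1,0,0,0,0]]]' >/dev/null; python3 go.py 625.2 8.3 90
```

```text
pos [626.    8.  165.5] Rx [-0.003 -0.998  0.06 ] Rydown [-0.0924 -0.0594 -0.9939] F [-0.2  0.5 -0.5] grip 0.259 t 26.95 q [   0.   32.   -7.   94.    8.   61. -101.]
roll units -0.027096575128609857
units [-0.16   2.505  0.204]
```

```bash
python3 -m jog '[[[-1,-0.05,0.3,0.05,0],[-1,-0.05,0.6,0.05,0],[-1,-0.05,0.7,0.05,0],[-1,-0.05,0.7,0.05,0],[-1,-0.02,0.5,0.02,0],[-1,0,0.3,0,0],[-1,0,0,0,0]]]' >/dev/null; python3 go.py 626.3 10 60
```

```text
pos [621.7  16.8  66.1] Rx [ 0.005 -0.998  0.055] Rydown [-0.0942 -0.0556 -0.994 ] F [-0.  -0.2 -0.3] grip 0.262 t 27.65 q [  -1.   38.   -7.   97.    9.   51. -102.]
roll units 0.05190248317366297
units [0.215 0.201 0.174]
```

```bash
python3 -m jog '[[[-1,0.215,0.1,0.18,0],[-1,0,0.1,0,0],[-1,0,0,0,0]]]' >/dev/null; python3 go.py 626.3 10 36;  python3 - <<'E'
from h import *
p=read_camera('wrist');cv2.imwrite('pics/w11.png',p['image'][:,:,::-1])
p=read_camera('scene');cv2.imwrite('pics/s11.png',cv2.resize(p['image'][180:340,270:510,::-1],None,fx=3,fy=3))
E
```

```text
pos [628.2   9.8  61.2] Rx [ 0.006 -0.998  0.055] Rydown [-0.0913 -0.0553 -0.9943] F [-1.  -0.1 -1.1] grip 0.259 t 27.95 q [  -0.   39.   -7.   96.    9.   50. -102.]
roll units 0.054370670418329325
units [-0.052  0.84   0.013]
```

View pics/w11.png

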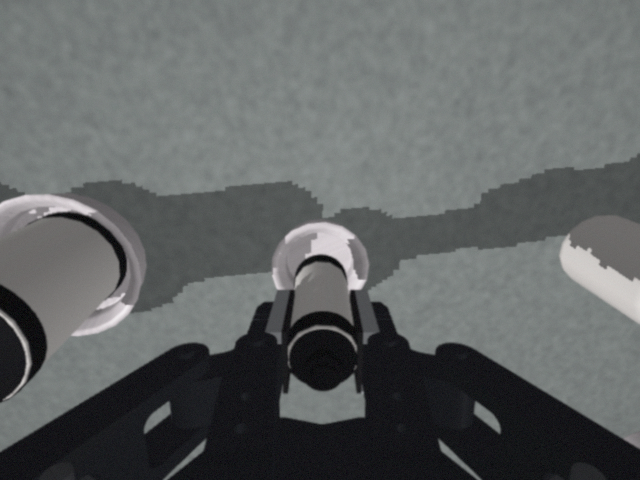

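View pics/s11.png

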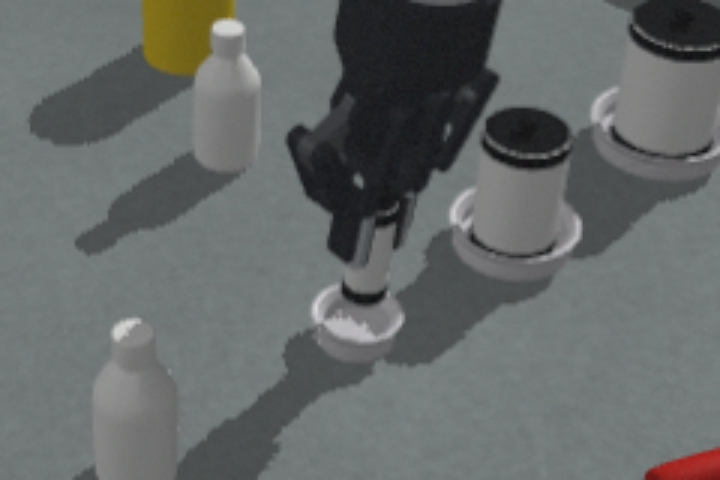

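```bash
python3 -m jog '[[[-1,-0.03,0.2,0.02,0],[-1,-0.01,0.2,0.02,0],[-1,-0.01,0.15,0.02,0],[-1,0,0,0,0]]]' >/dev/null; python3 go.py 626.3 10 35;  python3 - <<'E'
from h import *
p=read_camera('wrist');cv2.imwrite('pics/w12.png',p['image'][:,:,::-1])
E
```

```text
pos [629.2  10.4  44.4] Rx [ 0.005 -0.998  0.055] Rydown [-0.0891 -0.0553 -0.9945] F [-0.2  0.1 -0.1] grip 0.264 t 28.45 q [  -1.   41.   -7.   97.    9.   49. -102.]
roll units 0.05080442739703036
units [-0.005  0.322 -0.069]
```

View pics/w12.png

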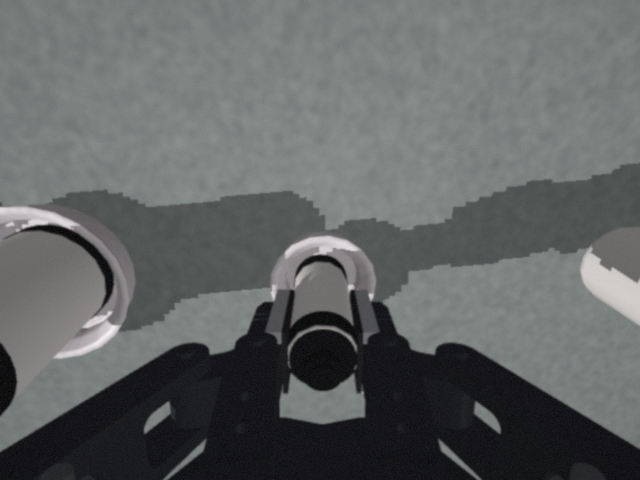

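```bash
python3 -m jog '[[[-1,0,0.12,-0.04,0],[-1,0,0.1,-0.02,0],[-1,0,0.05,0,0],[-1,0,0,0,0]]]' >/dev/null; python3 go.py 626.3 10 34.5
```

```text
pos [626.7  10.   36.2] Rx [ 0.005 -0.998  0.055] Rydown [-0.0887 -0.0553 -0.9945] F [0.3 1.6 0.5] grip 0.254 t 28.9 q [  -1.   41.   -7.   97.    9.   48. -102.]
roll units 0.05133713530569158
units [-0.005  0.056 -0.007]
```

```bash
python3 -m jog '[[[-1,0,0.04,0,0],[-1,0,0,0,0],[-0.3,0,0,0,0],[-0.2,0,0,0,0],[0,0,0,0,0],[0.4,0,0,0,0],[1,0,0,0,0],[1,0,0,0,0],[1,0,0,0,0],[1,0,0,0,0]]]' >/dev/null; python3 go.py; python3 -m jog '[[[1,0,-0.3,0,0],[1,0,-0.6,0,0],[1,0,-0.8,0,0],[1,0,-0.8,0,0],[1,0,-0.8,0,0],[1,0,-0.8,0,0],[1,0,-0.8,0,-0],[1,0,0,0,0]]]' >/dev/null; python3 go.py
python3 - <<'E'
from h import *
p=read_camera('wrist');cv2.imwrite('pics/w13.png',p['image'][:,:,::-1])
p=read_camera('scene');cv2.imwrite('pics/s13.png',p['image'][:,:,::-1])
E
```

```text
pos [627.2  10.   35.7] Rx [ 0.005 -0.998  0.055] Rydown [-0.0872 -0.0552 -0.9947] F [ 0.4 -0.3  1. ] grip 1.006 t 29.9 q [  -1.   41.   -7.   97.    9.   48. -102.]
roll units 0.051353899657542
pos [640.8  18.8 191.4] Rx [ 0.006 -0.998  0.054] Rydown [-0.0862 -0.0548 -0.9948] F [ 0.7 -0.3  0.7] grip 0.999 t 30.7 q [  -0.   31.   -8.   91.    7.   64. -101.]
roll units 0.05447744274144858
```

View pics/w13.png

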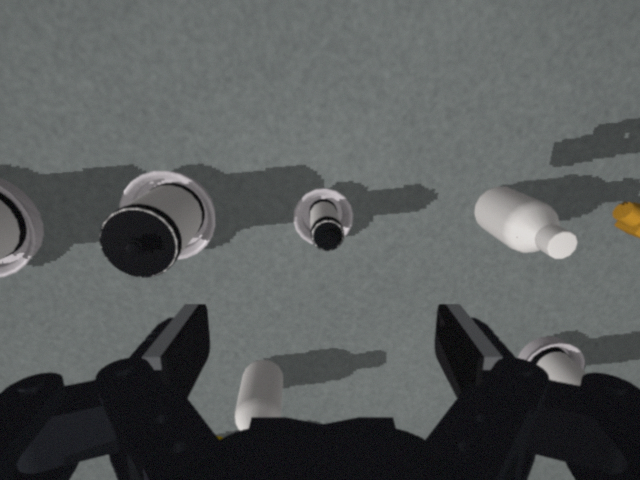

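View pics/s13.png

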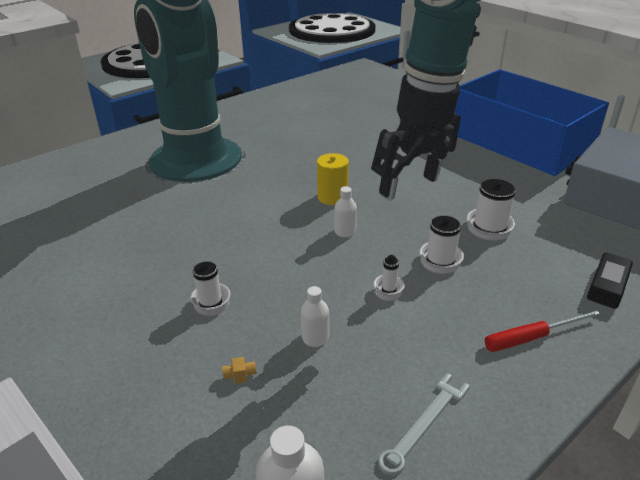

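```bash
cat > m2.py <<'E'
from h import *
import sys
p=read_camera('top'); X,u,v=world(p,p['depth']>0)
cv2.imwrite('pics/top%d.png'%p['shot'],p['image'][:,:,::-1])
C={'a':(625.3,8.2,.067,12),'b':(459.1,-230.9,.075,18.5),'c':(627.7,135.7,.083,25),'d':(620.8,288.2,.091,31.5)}
for k,(x,y,z,r) in C.items():
    m=(np.hypot(X[:,0]*1000-x,X[:,1]*1000-y)<r+14)&(X[:,2]>z-.008)&(X[:,2]<z+.007); T=X[m]
    if len(T)>20:
        f=fit(T); print(k,'off',np.round(f[:2]-[x,y],1),'r',f[2],len(T),'z',round(np.median(T[:,2]),4),'want',z)
for n,x,y in(('bA',.627,-.149),('bB',.449,.069)):
    m=(np.hypot(X[:,0]-x,X[:,1]-y)<.045)&(X[:,2]>.02)&(X[:,2]<.11)
    if m.sum()>50:print(n,cv2.minEnclosingCircle((X[m][:,:2]*1000).astype(np.float32)))
E
python3 m2.py; python3 -m jog '[[[1,0.4,0,0,0],[1,0.8,0,0,0],[1,0.9,0,-0.1,0],[1,0.9,0,-0.1,0],[1,0.9,0,-0.1,0],[1,0.9,0,-0.1,0],[1,0.9,0,-0.1,0],[1,0.9,0,-0.1,0],[1,0.9,0,-0.1,0],[1,0.9,0,-0.1,0],[1,0.8,0,0,0],[1,0,0,0,0]]]' | head -2;python3 m2.py
```

```text
b off [ 0.8 -1.7] r 18.9 298 z 0.0767 want 0.075
c off [0.1 1.2] r 22.9 346 z 0.0852 want 0.083
d off [0.6 0. ] r 31.4 907 z 0.093 want 0.091
bA ((626.9193725585938, -149.210205078125), 20.79141616821289)
time: 32.05
position: [0.6013, -0.2797, 0.1882]
a off [ 1.4 -0.6] r 12.3 107 z 0.0688 want 0.067
b off [ 0.5 -1.5] r 18.7 300 z 0.0768 want 0.075
c off [ 0.7 -2.4] r 25.1 562 z 0.0849 want 0.083
d off [ 0.7 -0.1] r 31.6 901 z 0.093 want 0.091
bA ((627.0648193359375, -149.29481506347656), 20.77240562438965)
bB ((448.80780029296875, 68.80538940429688), 20.869277954101562)
```

All four cartridges are within 3 mm of their cup centres and at the expected height (top z reads about 2 mm high, the same depth bias as before the move). The bottles have not moved, so I'm handing in.

```bash
python3 go.py; python3 -c "
from workcell import workorder;print(workorder.close_job())"
```

```text
pos [ 601.5 -277.4  187.8] Rx [ 0.003 -0.999  0.054] Rydown [-0.1265 -0.0544 -0.9905] F [-0.7  0.4 -0.7] grip 0.999 t 32.1 q [ 21.  33.  -3.  87.   8.  65. -75.]
roll units 0.03254625959123084
the job is handed in; nothing more can be done
None
```

I docked all four cartridges in their matching cups, released and standing upright, in the order b, c, d, a. I handed the job in at about 32 s of the 99 s allowed; no verdict was reported.

**Last checks with the top camera:**

| Cartridge | Offset from cup centre (limit 10 mm) | Top height compared with fully seated |
|---|---|---|
| a | 1.5 mm | 1.8 mm high |
| b | 1.6 mm | 1.8 mm high |
| c | 2.5 mm | 1.9 mm high |
| d | 0.7 mm | 2.0 mm high |

- **Heights:** the 1.8–2.0 mm excess matches the bias the same camera showed before I moved anything, so I take all four to be seated on the cup floors. I did not measure tilt directly; the pictures show them upright.
- **Bottles:** both measure within 0.5 mm of where they started and are still standing.
- **Robot:** the gripper was open and clear of everything at hand-in. No contact force showed up in the readings I took between moves.

**What disagreed or drifted:**
- **Cartridge c:** two measurements put it at +1.2 mm and then -2.4 mm in y. In the first one the arm partly hid it, so I trust the second.
- **Tool tilt:** the tool drifted to about 0.1 rad of tilt over the moves, which the commands could not correct. I allowed for it when placing d and a.

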